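# Snap the drip grille onto the tray's barbed posts

## Robot

A 6-joint arm with a two-finger parallel gripper is mounted at the origin on a cart in front of the work surface, level with it; the furniture and walls round the work are solid. World frame = base frame: x ahead of the robot, y to its left, z up, the work surface at z = 0. Lengths are in m, angles in rad, forces in N, time in s.
With the tool pointing down it reaches from about 0.25 to 0.775 m from the base axis. Payload 4 kg.
Tool frame: the origin (TCP) lies between the finger pads; the fingertips stand 14 mm ahead of it and the grasp point (between the pads) lies 5 mm behind it (tip_reach is the distance from the TCP to the fingertips, in m); z points along the fingers, y is the line along which they close (so a half turn about z gives the same grasp; the last joint's range is limited). The gripper opens to 94 mm and grips with 3 to 60 N. Pads are 16 mm wide; open, the fingers measure 119 mm over their backs; the gripper's body (75 mm by 177 mm) begins 78 mm behind the grasp point.
Start: joints at [1.138, 0.087, 1.371, -0, 1.684, -0.103], TCP at [0.178, 0.52, 0.22] pointing down, gripper open.
Joint ranges: [-3.1, 3.1], [-0.76, 2.03], [0.27, 2.55], [-1.08, 4.22], [0.17, 2.65], [-2.57, 2.57]. Speed limits (rad/s): [2.79, 2.79, 3.14, 3.14, 3.14, 3.14].

## Interface

Orientations are given as [roll, pitch, yaw] about the fixed x, y, z axes, in that order (R = Rz(yaw) Ry(pitch) Rx(roll)).
In Python, from bench import * gives the robot as it stands. The module is installed in compiled form; this text tells all that it offers.
- The arm moves only by the tool servo_tool, never from a script. Its argument "targets" is a list of rows, each a list of 4 numbers: the shift along the tool's x, y, z in cm, then the turn about the tool's z in degrees. A call has 1 to 8 rows; each row is the pose to reach, as a shift and turn from the pose commanded when the call began, along the tool's axes at that moment; what a row does not reach only later rows make up. A row lasts 1/8 s, in which the tool goes at most 62.5 mm and 10.7 degrees, less where a joint would pass 70% of its speed; a pose out of reach is approached as far as the arm can. A call with a gripper value outside its range is refused whole. "claw" is the closure in counts, from 0 (fully open) to 255 (shut), set as the call begins (left out, the last holds). The fingers move at their own pace and stop on an object; the grip force is fixed at half the most. Time passes only in rows, so rows that repeat a pose let the fingers close. It gives the time, the measured TCP pose, the force, the opening and the grip force at its end, in the units of the state.
- get_obs(): the state, without advancing time (a new reading comes with each control period).
- snapshot(name): name is "scene" or "top"; returns the picture (400x640x3 uint8, blue, green, red); there is no depth.
- camera_model(name): a dict with "camera_matrix" (3x3 intrinsics, pixels), "camera_from_world" (4x4, takes a point from world to camera coordinates). Camera axes: x right, y up, looking along -z (the intrinsics and any distortion apply to the point x, -y, -z); pixel columns grow to the right and rows downward; lengths in m; the calibration is good to about 2 mm. A picture is of the moment at which its call begins. camera_model takes no time and is no camera call.
- close_job(): hands the job in; it is judged then, once.
The state is a dict: "time": time; "joint_positions": joint angles; "qvel": joint speeds; "joint_torque": joint torques, N m; "tool_pos": TCP position; "ee_rot": TCP orientation; "wrist_force": force on the tool from outside, world axes, zero at the start; "wrist_torque": the same for the moment, N m; "width": finger opening in m; "finger_force": force on a finger pad.
Only numpy, scipy, OpenCV 4.12 (cv2) and the standard library are available. Lean on these libraries where they do the work, as an engineer would, in place of code of your own. Each camera call takes 0.05 s, during which the arm holds its last target. There are 200 camera calls.

## Task

The drip tray's steel grille lies beside the tray. Take it by its handle, set it gently (do not drop it) over the tray's four barbed posts so that every post comes up through its slot, then press it down beside each post until all four barbs have clicked over the steel and the grille sits level and fully down on the posts' shoulders. Leave the tasting glass and the milk jug where they stand.

Things in the scene. Friction and masses are not known exactly. Their poses are not given: they have to be found in the camera images.
- tray: shallow aluminium drip tray, 226 x 156 mm, rim 24 mm high, fixed to the worktop, with four barbed posts standing in it at x = +-66, y = +-44 mm. Origin: centre of its underside, on the worktop; x along its long side, z up
- seat (a point): middle of the tray at the height of the posts' shoulders, 30 mm above the worktop. The seated grille's underside lies here and its top at 36 mm. While other corners are still up the grille slopes, so the steel at a clicked corner stops sinking before 36 mm: the force falls at the click, then rises; stop there (20 N is plenty) and go on to the next corner
- grille: steel drip grille, 190 x 130 x 6 mm, 0.3 to 0.5 kg, lying loose and flat on the worktop. Origin: centre of its underside; x along its long side, z up. Bars in the middle, a solid plate at each end (x from 28 to 95 mm either way) with two slots. The same after half a turn. Laid loosely on the posts it stays up on the barbs, underside about 47 mm above the worktop
- grille_handle (a point): middle of the grille's black handle bar, 40 mm above the grille's underside: the bar is 64 mm long (along the grille's x), 12 mm wide (along its y) and 14 mm high, with 27 mm free between bar and steel
- tasting_glass: small clear tasting glass with a band, 58 mm diameter, 82 mm high, standing upright between tray and grille; origin: centre of its underside. Leave it alone
- jug: small steel milk jug, 101 x 69 x 92 mm, at the left; origin: centre of its underside. Leave it alone
- post_a (a point): tip of the grey post at the tray's +x, +y corner, on its axis, 60 mm above the worktop. The post: a foot 24 mm across whose flat shoulder is 30 mm above the worktop, then a 13 mm shaft, tapering from 51 mm up to a tip 6 mm across
- barb_a (a joint): black spring barb on the post at the tray's +x, +y corner, pointing to the tray's +x, 12 mm out from the post's axis; sloped above (50 down to 39 mm over the worktop), flat underside at 38 mm. 0 = fully out; grows to at most 0.0075 m as it is pushed into the post; pushing it in takes 5 N at first, 10 N at 4 mm
- slot_a (a point): middle, at the underside, of the slot at the grille's +x, +y corner (x = 66, y = 44 mm), 16 mm along x by 20 mm along y. The steel beside it (e.g. at x = 42, y = 44) can be pressed: once on the post, about 8 to 15 N push this corner 17 mm down, past the barb, onto the shoulder. All four corners at once take some 40 N: press them in turn
- post_b (a point): tip of the grey post at the tray's +x, -y corner, on its axis, 60 mm above the worktop. The post: a foot 24 mm across whose flat shoulder is 30 mm above the worktop, then a 13 mm shaft, tapering from 51 mm up to a tip 6 mm across
- barb_b (a joint): black spring barb on the post at the tray's +x, -y corner, pointing to the tray's +x, 12 mm out from the post's axis; sloped above (50 down to 39 mm over the worktop), flat underside at 38 mm. 0 = fully out; grows to at most 0.0075 m as it is pushed into the post; pushing it in takes 5 N at first, 10 N at 4 mm
- slot_b (a point): middle, at the underside, of the slot at the grille's +x, -y corner (x = 66, y = -44 mm), 16 mm along x by 20 mm along y. The steel beside it (e.g. at x = 42, y = -44) can be pressed: once on the post, about 8 to 15 N push this corner 17 mm down, past the barb, onto the shoulder. All four corners at once take some 40 N: press them in turn
- post_c (a point): tip of the grey post at the tray's -x, +y corner, on its axis, 60 mm above the worktop. The post: a foot 24 mm across whose flat shoulder is 30 mm above the worktop, then a 13 mm shaft, tapering from 51 mm up to a tip 6 mm across
- barb_c (a joint): black spring barb on the post at the tray's -x, +y corner, pointing to the tray's -x, 12 mm out from the post's axis; sloped above (50 down to 39 mm over the worktop), flat underside at 38 mm. 0 = fully out; grows to at most 0.0075 m as it is pushed into the post; pushing it in takes 5 N at first, 10 N at 4 mm
- slot_c (a point): middle, at the underside, of the slot at the grille's -x, +y corner (x = -66, y = 44 mm), 16 mm along x by 20 mm along y. The steel beside it (e.g. at x = -42, y = 44) can be pressed: once on the post, about 8 to 15 N push this corner 17 mm down, past the barb, onto the shoulder. All four corners at once take some 40 N: press them in turn
- post_d (a point): tip of the grey post at the tray's -x, -y corner, on its axis, 60 mm above the worktop. The post: a foot 24 mm across whose flat shoulder is 30 mm above the worktop, then a 13 mm shaft, tapering from 51 mm up to a tip 6 mm across
- barb_d (a joint): black spring barb on the post at the tray's -x, -y corner, pointing to the tray's -x, 12 mm out from the post's axis; sloped above (50 down to 39 mm over the worktop), flat underside at 38 mm. 0 = fully out; grows to at most 0.0075 m as it is pushed into the post; pushing it in takes 5 N at first, 10 N at 4 mm
- slot_d (a point): middle, at the underside, of the slot at the grille's -x, -y corner (x = -66, y = -44 mm), 16 mm along x by 20 mm along y. The steel beside it (e.g. at x = -42, y = -44) can be pressed: once on the post, about 8 to 15 N push this corner 17 mm down, past the barb, onto the shoulder. All four corners at once take some 40 N: press them in turn

How it is judged:
On the way:
1. the grille lies over the tray with all four posts through its slots (lined up with the tray to 6 mm and 0.1 rad, each slot less than 56 mm above the worktop) (horizontal distance between grille and tray below 0.006 m and angle between the x axis of grille and the x axis of tray, either way round below 0.1 rad and z of each of slot_a, slot_b, slot_c, slot_d in the frame of tray below 0.056 m), for 0.1 s.
At the end, for the whole second after the job is handed in: The grille lies at rest on the tray, centred to 6 mm and lined up to 0.1 rad, with each of its four slots' undersides 26 to 34 mm above the tray's underside (on the shoulders, level), and all four barbs have sprung out again over it (within 2 mm of fully out) (horizontal distance between grille and tray below 0.006 m and angle between the x axis of grille and the x axis of tray, either way round below 0.1 rad and z of slot_a in the frame of tray between 0.026 and 0.034 m and z of slot_b in the frame of tray between 0.026 and 0.034 m and z of slot_c in the frame of tray between 0.026 and 0.034 m and z of slot_d in the frame of tray between 0.026 and 0.034 m and value of joint each of barb_a, barb_b, barb_c, barb_d below 0.002 m and linear speed of grille below 0.02 m/s); the robot touches nothing.
It fails at once if the tasting glass or the jug is moved more than 30 mm (distance of any of tasting_glass, jug from where it was at the start of the episode above 0.03 m).
It fails at once if the grille is dropped or slammed onto the posts (faster than 0.5 m/s close above them) (horizontal distance between grille and tray below 0.05 m and z of grille in the frame of tray below 0.09 m and linear speed of grille above 0.5 m/s).
It also fails if it takes over 67 s, if anything falls off the work surface, if the arm or the gripper's body presses on something with over 40 N, if the wrist force passes 120 N, or if a joint passes its speed limit or range.

## Working session

There is one attempt and no reset: what is moved stays moved. The work goes in short steps, Python scripts to look and compute and a tool call to move; the robot and the scene stay as the last step left them, time stands still between calls to the robot, and variables do not carry over. Pictures are saved under pics/ and viewed, at most 10 in all, crops included, and the job is handed in when it is done.

Besides the shell and the picture viewer there is one more tool, called as name(argument=value, ...), one argument or row to a line, values as JSON. servo_tool: Moves the arm, as the interface text tells. Its arguments: {"type":"object","properties":{"targets":{"type":"array"},"claw":{"type":"number"}},"required":["targets"]}

```bash
mkdir -p pics; python3 - <<'E'
from bench import *
import cv2
o=get_obs();print(o)
for n in("scene","top"):
    cv2.imwrite(f"pics/{n}0.png",snapshot(n)); print(n,camera_model(n))
E
```

```text
{'time': 0.0, 'joint_positions': array([ 1.13791415e+00,  8.79313364e-02,  1.37221487e+00, -1.04571181e-05,
        1.68361943e+00, -1.03062463e-01]), 'qvel': array([ 0.00220212,  0.00148394, -0.00110556, -0.00038334,  0.00105328,
        0.00091252]), 'joint_torque': array([ 1.91771096e-04, -3.40174913e+01, -3.02431834e+01,  7.16161681e-02,
        3.27621528e-02, -1.91167937e-04]), 'tool_pos': array([0.17790062, 0.51988902, 0.21833708]), 'ee_rot': array([-3.13943013e+00, -2.13218480e-04,  2.81177154e+00]), 'wrist_force': array([-0.16074505, -0.18868139,  0.87613705]), 'wrist_torque': array([-0.08164261,  0.01377143, -0.04444651]), 'finger_force': 0.0, 'width': 0.09398176655330334}
scene {'camera_matrix': array([[448.74929347,   0.        , 314.24955798],
       [  0.        , 448.74929347, 197.07408677],
       [  0.        ,   0.        ,   1.        ]]), 'camera_from_world': array([[ 0.91795251, -0.39644847,  0.01384924, -0.4763218 ],
       [ 0.27614576,  0.66368356,  0.69517455, -0.25645672],
       [-0.2847924 , -0.63431282,  0.71870755, -1.38844915],
       [ 0.        ,  0.        ,  0.        ,  1.        ]])}
top {'camera_matrix': array([[513.33494826,   0.        , 318.94886924],
       [  0.        , 513.33494826, 210.91132275],
       [  0.        ,   0.        ,   1.        ]]), 'camera_from_world': array([[-0.01947908, -0.99966915, -0.0167975 ,  0.07540152],
       [ 0.99877904, -0.02021911,  0.0450734 , -0.55231963],
       [-0.04539811, -0.015899  ,  0.99884245, -1.56229499],
       [ 0.        ,  0.        ,  0.        ,  1.        ]])}
```

View pics/top0.png

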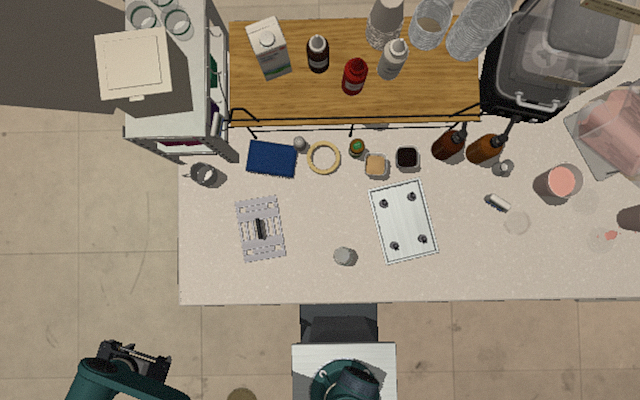

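View pics/scene0.png

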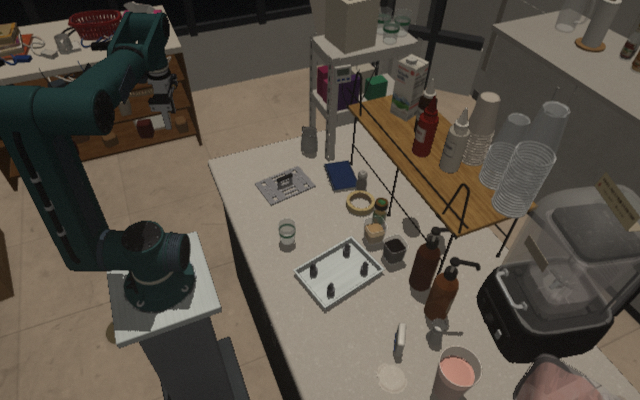

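The top view shows the grille at about (261,229), its handle upright in the image. The tray is at (404,221) with posts near (383,204), (411,198), (393,246) and (424,239). The glass is at (345,256) and the jug at (207,174). The scene view agrees.

```bash
cat > h.py <<'E'
from bench import *
import numpy as np, cv2
def ray(cam,uv):
    m=camera_model(cam);K=m["camera_matrix"];T=m["camera_from_world"];R=T[:3,:3];t=T[:3,3]
    d=np.linalg.inv(K)@np.array([uv[0],uv[1],1.]);d=d*[1,-1,-1]
    return -R.T@t, R.T@d
def onz(cam,uv,z):
    o,d=ray(cam,uv);return o+d*(z-o[2])/d[2]
def proj(cam,p):
    m=camera_model(cam);q=m["camera_from_world"][:3,:3]@p+m["camera_from_world"][:3,3]
    q=m["camera_matrix"]@(q*[1,-1,-1]);return q[:2]/q[2]
def blobs(mask,off,lo,hi):
    n,l,s,c=cv2.connectedComponentsWithStats(mask.astype(np.uint8))
    return [(s[i,4],c[i]+off) for i in range(1,n) if lo<=s[i,4]<=hi]
E
python3 - <<'E'
from h import *
t=cv2.imread("pics/top0.png")
a=t[165:285,220:460];cv2.imwrite("pics/c1.png",cv2.resize(a,None,fx=3.3,fy=3.3,interpolation=cv2.INTER_CUBIC))
g=t.max(2)
print("dark tray",[(s,c.round(1),onz("top",c,.05).round(4)) for s,c in blobs(g[170:275,360:450]<90,[360,170],4,200)])
print("dark gr",[(s,c.round(1),onz("top",c,.045).round(4)) for s,c in blobs(g[185:275,225:300]<70,[225,185],4,400)])
print("glass",onz("top",(345,256),.05),"jug",onz("top",(207,174),.05))
print("shelf edge",onz("top",(350,124),.3),onz("top",(350,124),.0))
E
```

```text
dark tray [(np.int32(4), array([389. , 171.5]), array([ 0.6661, -0.1486,  0.05  ])), (np.int32(4), array([417.5, 170.8]), array([ 0.6665, -0.2339,  0.05  ])), (np.int32(12), array([408.5, 172. ]), array([ 0.6634, -0.2069,  0.05  ])), (np.int32(8), array([386.1, 177.9]), array([ 0.6471, -0.1396,  0.05  ])), (np.int32(4), array([376.5, 176. ]), array([ 0.6534, -0.1109,  0.05  ])), (np.int32(5), array([376., 179.]), array([ 0.6444, -0.1092,  0.05  ])), (np.int32(4), array([385.5, 188. ]), array([ 0.6167, -0.1369,  0.05  ])), (np.int32(41), array([411.6, 196.3]), array([ 0.5903, -0.2141,  0.05  ])), (np.int32(35), array([383.7, 203.2]), array([ 0.5712, -0.1303,  0.05  ])), (np.int32(10), array([418.9, 238. ]), array([ 0.4652, -0.2324,  0.05  ])), (np.int32(32), array([423.6, 239.1]), array([ 0.4617, -0.2464,  0.05  ])), (np.int32(29), array([395.4, 246.2]), array([ 0.4421, -0.1619,  0.05  ]))]
dark gr [(np.int32(97), array([259.3, 228.7]), array([0.5022, 0.2443, 0.045 ]))]
glass [ 0.41586661 -0.01124191  0.05      ] jug [0.67035205 0.39947409 0.05      ]
shelf edge [ 0.75880709 -0.02286392  0.3       ] [ 0.82330452 -0.03737468  0.        ]
```

View pics/c1.png

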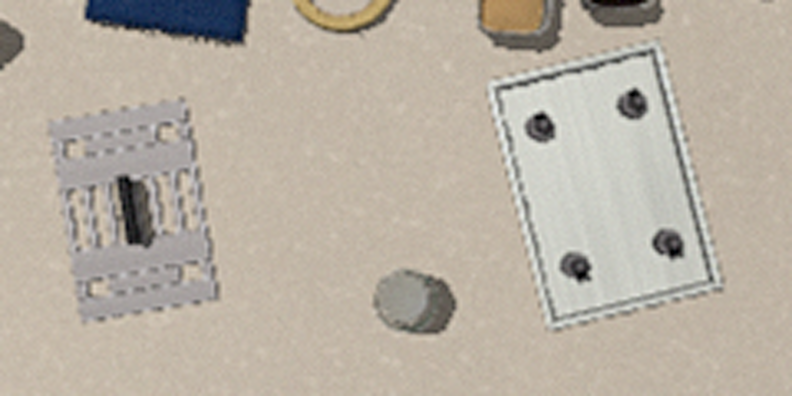

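The crop shows the tray outline with corners near (489,83), (656,42), (722,290) and (553,328). The grille's corners are near (50,122), (185,98), (217,298) and (83,322), and its handle bar is at about (133,210). Next I'll measure both outlines by mask.

```bash
cat >> h.py <<'E'
def outline(t,box,z,kind):
    x0,y0,x1,y1=box;a=t[y0:y1,x0:x1].astype(int)
    m=(a[...,2]-a[...,0]<14)
    m=cv2.morphologyEx(m.astype(np.uint8),cv2.MORPH_CLOSE,np.ones((9,9)))
    cs,_=cv2.findContours(m,cv2.RETR_EXTERNAL,cv2.CHAIN_APPROX_NONE);c=max(cs,key=cv2.contourArea)[:,0]+[x0,y0]
    P=np.array([onz("top",p,z)[:2] for p in c],np.float32)
    (cx,cy),(w,h),_=r=cv2.minAreaRect(P);b=cv2.boxPoints(r)
    e=[b[1]-b[0],b[2]-b[1]];e=max(e,key=np.linalg.norm);e=e*np.sign(e[0])
    M=cv2.moments(P.reshape(-1,1,2))
    print(kind,"ctr",cx,cy,"mom",M["m10"]/M["m00"],M["m01"]/M["m00"],"size",w,h,"yaw",np.degrees(np.arctan2(e[1],e[0])))
E
python3 - <<'E'
from h import *
t=cv2.imread("pics/top0.png")
outline(t,(225,185,300,275),.006,"grille")
outline(t,(362,175,450,272),.024,"tray")
a=t[205:255,245:280].max(2)
m=(a<45);print("bar top",[(s,c.round(1),onz("top",c,.047).round(4)) for s,c in blobs(m,[245,205],4,400)])
E
```

```text
grille ctr 0.5043739676475525 0.24717403948307037 mom 0.5043470830375252 0.24739543438942296 size 0.1903841644525528 0.1311689168214798 yaw 8.770453
tray ctr 0.5393129587173462 -0.18444059789180756 mom 0.5251872122859419 -0.1866754696976714 size 0.27837294340133667 0.16664740443229675 yaw 12.931889
bar top [(np.int32(55), array([258.9, 228.9]), array([0.5018, 0.2452, 0.047 ]))]
```

```bash
cat >> h.py <<'E'
from scipy.spatial.transform import Rotation as Ro
def shift(p,yawdeg):
    o=get_obs();R=Ro.from_euler("xyz",o["ee_rot"])
    s=R.inv().apply(np.array(p)-o["tool_pos"])*100
    y=np.degrees(o["ee_rot"][2]);d=-((yawdeg-y+90)%180-90)
    print("pos",o["tool_pos"].round(4),"yaw",y.round(2),"F",o["wrist_force"].round(1),"w",round(o["width"],4),"t",o["time"],"-> shift cm",s.round(2),"turn",d.round(1))
E
python3 - <<'E'
from h import *
shift([.504,.2465,.12],8.8)
t=cv2.imread("pics/top0.png")
c=np.array([(489,83),(656,42),(722,290),(553,328)])/3.3+[220,165]
P=np.array([onz("top",p,.024) for p in c]);print(P.mean(0),P)
E
```

```text
pos [0.1779 0.5199 0.2184] yaw 161.1 F [ 0.7  0.4 -0.2] w 0.094 t 0.1 -> shift cm [-39.71 -15.29   9.87] turn -27.7
[ 0.51689567 -0.19123695  0.024     ] [[ 0.61350852 -0.08705702  0.024     ]
 [ 0.64823607 -0.24187426  0.024     ]
 [ 0.41883499 -0.29572363  0.024     ]
 [ 0.3870031  -0.1402929   0.024     ]]
```

servo_tool(
  targets=[
    [-5.7,-2.2,1.4,-4],
    [-11.4,-4.4,2.8,-8],
    [-17,-6.6,4.2,-12],
    [-22.7,-8.7,5.6,-16],
    [-28.4,-10.9,7,-20],
    [-34,-13.1,8.5,-24],
    [-39.7,-15.3,9.9,-27.7],
    [-39.7,-15.3,9.9,-27.7],
  ],
  claw=0,
)

```text
time: 1.1
tool_pos: [0.5056, 0.2435, 0.118]
ee_rot: [-3.14, -0.004, -2.994]
wrist_force: [-0.0, -0.1, 0.6]
width: 0.094
finger_force: 0.0
```

```bash
python3 - <<'E'
from h import *
shift([.504,.2465,.035],8.8)
a=snapshot("top")[170:290,200:320];b=snapshot("scene")[130:230,230:350]
cv2.imwrite("pics/g1.png",np.hstack([cv2.resize(a,(400,400),interpolation=2),cv2.resize(b,(400,400),interpolation=2)]))
E
```

```text
pos [0.5056 0.2435 0.118 ] yaw -171.54 F [-0.  -0.1  0.6] w 0.094 t 1.1 -> shift cm [0.08 0.33 8.3 ] turn -0.3
```

View pics/g1.png

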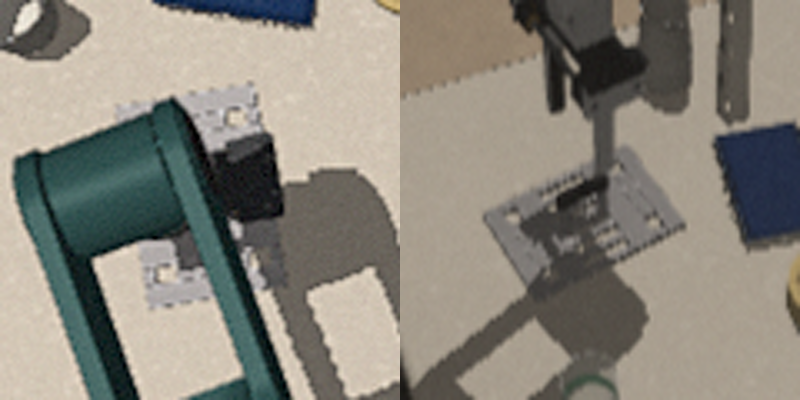

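The gripper is above the grille, with its fingers open across the bar (bar at (582,192) in the right half). I'll go down and grip.

servo_tool(
  targets=[
    [0.1,0.3,3,0],
    [0.1,0.3,6,0],
    [0.1,0.3,8.3,0],
    [0.1,0.3,8.3,0],
  ],
)

```text
time: 1.7
tool_pos: [0.5001, 0.2508, 0.0358]
ee_rot: [-3.141, -0.004, -2.986]
wrist_force: [-0.0, 0.9, -0.5]
width: 0.0938
finger_force: 0.0
```

servo_tool(
  targets=[
    [0,0,0,0],
    [0,0,0,0],
    [0,0,0,0],
    [0,0,0,0],
    [0,0,0,0],
    [0,0,0,0],
  ],
  claw=255,
)

```text
time: 2.45
tool_pos: [0.5028, 0.2498, 0.0375]
ee_rot: [3.142, -0.0, -2.988]
wrist_force: [0.3, -0.1, 1.3]
width: 0.0371
finger_force: 0.0
```

servo_tool(
  targets=[
    [0,0,0,0],
    [0,0,0,0],
    [0,0,0,0],
    [0,0,0,0],
    [0,0,0,0],
    [0,0,0,0],
  ],
)

```text
time: 3.2
tool_pos: [0.5028, 0.2495, 0.0374]
ee_rot: [-3.141, -0.0, -2.988]
wrist_force: [0.5, -1.9, -0.6]
width: 0.0118
finger_force: 30.0
```

servo_tool(
  targets=[
    [0,0,-2,0],
    [0,0,-5,0],
    [0,0,-9,0],
    [0,0,-13,0],
    [0,0,-15,0],
    [0,0,-15,0],
  ],
)

```text
time: 3.95
tool_pos: [0.5033, 0.2506, 0.1889]
ee_rot: [3.14, 0.003, -2.987]
wrist_force: [0.1, 0.0, -3.6]
width: 0.012
finger_force: 30.0
```

```bash
python3 - <<'E'
from h import *
shift([.5165,-.190,.19],13.3)
print(get_obs()["finger_force"],get_obs()["joint_positions"])
E
```

```text
pos [0.5033 0.2506 0.1889] yaw -171.17 F [ 0.1  0.  -3.6] w 0.012 t 3.95 -> shift cm [  5.47 -43.74  -0.2 ] turn -4.5
29.99870002269745 [ 3.60612719e-01  1.19779099e-01  1.39564526e+00  9.72604135e-04
  1.62278339e+00 -1.36431288e+00]
```

servo_tool(
  targets=[
    [0.5,-4,0,0],
    [1.2,-9.5,0,-1],
    [2,-15.5,0,-2],
    [2.8,-21.5,0,-3],
    [3.6,-27.5,0,-4],
    [4.3,-33.5,0,-4.5],
    [5,-39,0,-4.5],
    [5.5,-42,0,-4.5],
  ],
)

```text
time: 4.95
tool_pos: [0.5114, -0.1757, 0.1845]
ee_rot: [3.139, -0.003, -2.912]
wrist_force: [1.1, 0.3, -2.1]
width: 0.0118
finger_force: 30.0
```

servo_tool(
  targets=[
    [0,-1,0,0],
    [0,-1.7,0,0],
    [0,-1.7,3,0],
    [0,-1.7,5,0],
    [0,-1.7,5,0],
    [0,-1.7,5,0],
  ],
)

```text
time: 5.7
tool_pos: [0.5172, -0.1895, 0.1383]
ee_rot: [-3.141, 0.001, -2.908]
wrist_force: [0.0, -0.1, -2.9]
width: 0.0116
finger_force: 30.0
```

```bash
python3 - <<'E'
from h import *
shift([.5165,-.190,.12],13.3)
a=snapshot("top");b=snapshot("scene");cv2.imwrite("pics/t2.png",a);cv2.imwrite("pics/s2.png",b)
a=a[160:280,345:465];b=b[210:320,280:400]
cv2.imwrite("pics/g2.png",np.hstack([cv2.resize(a,(400,400),interpolation=2),cv2.resize(b,(400,400),interpolation=2)]))
E
```

```text
pos [ 0.5172 -0.1895  0.1383] yaw -166.62 F [ 0.  -0.1 -2.9] w 0.0116 t 5.7 -> shift cm [ 0.08 -0.03  1.83] turn 0.1
```

View pics/g2.png

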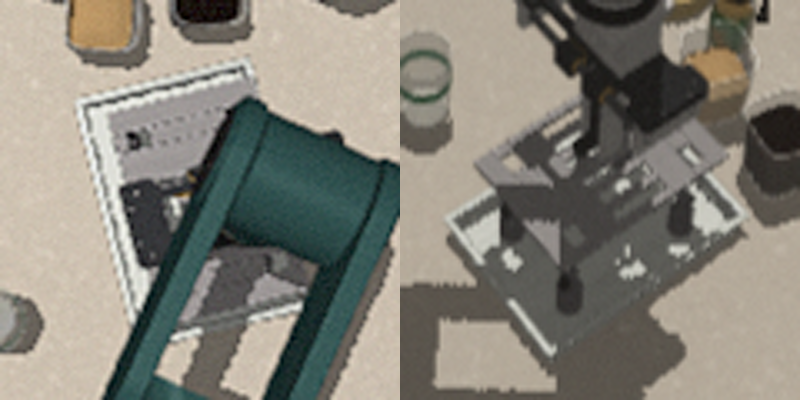

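The grille hangs over the tray with its slots near the posts. I'll mark the predicted corners and post tips on a zoom to check the alignment.

```bash
python3 - <<'E'
from h import *
out=[]
def pts(c,yaw,xy,z):
    a=np.radians(yaw);R=np.array([[np.cos(a),-np.sin(a)],[np.sin(a),np.cos(a)]])
    return [np.r_[np.array(c)+R@np.array(q),z] for q in xy]
C=[(95,65),(95,-65),(-95,-65),(-95,65)];C=np.array(C)/1e3
P=np.array([(66,44),(66,-44),(-66,-44),(-66,44)])/1e3
for n,f,(x0,y0,w,h) in (("top","t2",(355,170,90,100)),("scene","s2",(285,220,110,100))):
    im=cv2.imread(f"pics/{f}.png")[y0:y0+h,x0:x0+w];k=400/w if n=="top" else 400/w
    im=cv2.resize(im,None,fx=k,fy=k,interpolation=cv2.INTER_CUBIC)
    def mk(p,col):
        u=(proj(n,p)-[x0,y0]+.5)*k;cv2.drawMarker(im,tuple(int(v) for v in u),col,cv2.MARKER_CROSS,11,1)
    for p in pts((.5172,-.1895),13.4,C,.107):mk(p,(0,0,255))
    for p in pts((.5172,-.1895),13.4,P,.107):mk(p,(0,0,255))
    for p in pts((.5165,-.190),13.3,P,.060):mk(p,(0,255,0))
    for p in pts((.5165,-.190),13.3,C*[113/95,78/65],.024):mk(p,(255,0,0))
    out.append(cv2.copyMakeBorder(im,0,max(0,450-im.shape[0]),0,0,cv2.BORDER_CONSTANT)[:450])
cv2.imwrite("pics/g3.png",np.hstack(out))
E
```

```text
(no output)
```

View pics/g3.png

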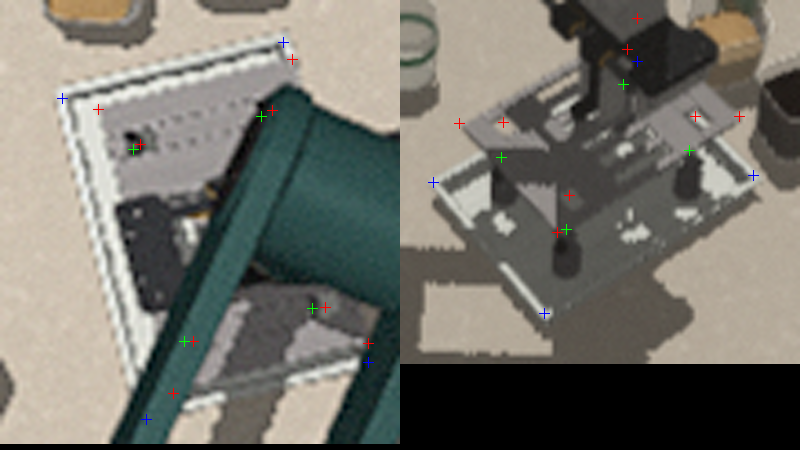

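Red is the grille from the TCP, blue the tray rim and green the post tips. The rim corners match at (433,182), (753,175) and (544,313). The grille corners match at (558,232) and (738,116). In the top view the post shows inside its slot at (135,142). Alignment is within about 2 mm, so I'll descend slowly.

servo_tool(
  targets=[
    [0,0,1.2,0],
    [0,0,2.4,0],
    [0,0,3.3,0],
    [0,0,4,0],
    [0,0,4.4,0],
    [0,0,4.4,0],
  ],
)

```text
time: 6.55
tool_pos: [0.5164, -0.1901, 0.0931]
ee_rot: [3.141, -0.0, -2.909]
wrist_force: [0.2, 0.1, -3.0]
width: 0.0118
finger_force: 30.0
```

servo_tool(
  targets=[
    [0,0,0.3,0],
    [0,0,0.6,0],
    [0,0,0.9,0],
    [0,0,0.9,0],
  ],
)

```text
time: 7.05
tool_pos: [0.5172, -0.19, 0.0846]
ee_rot: [-3.141, 0.002, -2.91]
wrist_force: [1.2, -0.3, -2.5]
width: 0.0117
finger_force: 30.0
```

```bash
python3 - <<'E'
from h import *
shift([.5165,-.190,.084],13.3)
a=snapshot("top");b=snapshot("scene")
a=a[160:280,345:465];b=b[210:320,280:400]
cv2.imwrite("pics/g4.png",np.hstack([cv2.resize(a,(400,400),interpolation=2),cv2.resize(b,(400,400),interpolation=2)]))
E
```

```text
pos [ 0.5172 -0.19    0.0846] yaw -166.7 F [ 1.2 -0.3 -2.5] w 0.0117 t 7.05 -> shift cm [0.06 0.02 0.06] turn -0.0
```

View pics/g4.png

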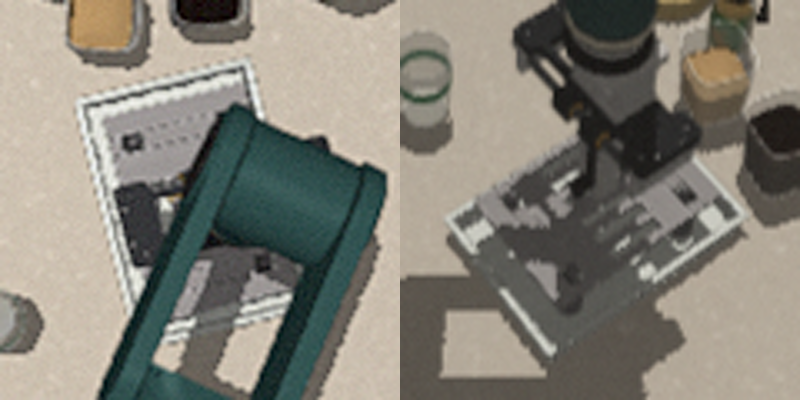

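Posts show inside their slots (top view (132,142) and (264,262); scene (570,275) and (685,190)). I'll go on down until they bear.

servo_tool(
  targets=[
    [0,0,0.15,0],
    [0,0,0.3,0],
    [0,0,0.3,0],
  ],
)

```text
time: 7.52
tool_pos: [0.5175, -0.1903, 0.0834]
ee_rot: [-3.14, 0.003, -2.909]
wrist_force: [0.5, 1.8, 5.4]
width: 0.0119
finger_force: 30.0
```

servo_tool(
  targets=[
    [0,0,0.1,0],
    [0,0,0.1,0],
  ],
)

```text
time: 7.78
tool_pos: [0.5177, -0.1904, 0.0832]
ee_rot: [-3.14, 0.003, -2.909]
wrist_force: [-1.2, 1.8, 9.9]
width: 0.0113
finger_force: 30.0
```

servo_tool(
  targets=[
    [0,0,-0.1,0],
    [0,0,-0.1,0],
    [0,0,-0.1,0],
    [0,0,-0.1,0],
    [0,0,-0.1,0],
    [0,0,-0.1,0],
  ],
  claw=120,
)

```text
time: 8.52
tool_pos: [0.5165, -0.1902, 0.0814]
ee_rot: [3.141, -0.0, -2.909]
wrist_force: [-0.1, 0.1, 0.7]
width: 0.0497
finger_force: 0.0
```

servo_tool(
  targets=[
    [0,0,-1,0],
    [0,0,-3.5,0],
    [0,0,-7,0],
    [0,0,-8,0],
    [0,0,-8,0],
  ],
)

```text
time: 9.15
tool_pos: [0.517, -0.1903, 0.1622]
ee_rot: [-3.141, 0.001, -2.909]
wrist_force: [0.5, 0.1, -0.2]
width: 0.0498
finger_force: 0.0
```

servo_tool(
  targets=[
    [-5,-4,0,0],
    [-5,-4,0,0],
    [-5,-4,0,0],
    [-5,-4,0,0],
    [-5,-4,0,0],
    [-5,-4,0,0],
  ],
  claw=255,
)

```text
time: 9.9
tool_pos: [0.5742, -0.2174, 0.1625]
ee_rot: [-3.141, 0.001, -2.909]
wrist_force: [0.3, 0.3, 0.2]
width: 0.0006
finger_force: 0.0
```

```bash
python3 - <<'E'
from h import *
a=np.radians(13.3);c,s=np.cos(a),np.sin(a)
for n,x,y in(("a",.042,.044),("b",.042,-.044),("c",-.042,.044),("d",-.042,-.044)):
    p=[.5168+c*x-s*y,-.1898+s*x+c*y,.075];print(n);shift(p,13.3)
b=snapshot("scene")[210:320,280:400];t=snapshot("top")[160:280,345:465]
cv2.imwrite("pics/g5.png",np.hstack([cv2.resize(t,(400,400),interpolation=2),cv2.resize(b,(400,400),interpolation=2)]))
E
```

```text
a
pos [ 0.5742 -0.2174  0.1625] yaw -166.69 F [0.3 0.3 0.2] w 0.0006 t 9.9 -> shift cm [0.76 8.42 8.74] turn 0.0
b
pos [ 0.5742 -0.2174  0.1625] yaw -166.69 F [0.3 0.3 0.2] w 0.0006 t 9.9 -> shift cm [ 0.76 -0.38  8.75] turn 0.0
c
pos [ 0.5742 -0.2174  0.1625] yaw -166.69 F [0.3 0.3 0.2] w 0.0006 t 9.9 -> shift cm [9.16 8.42 8.73] turn 0.0
d
pos [ 0.5742 -0.2174  0.1625] yaw -166.69 F [0.3 0.3 0.2] w 0.0006 t 9.9 -> shift cm [ 9.16 -0.38  8.74] turn 0.0
```

View pics/g5.png

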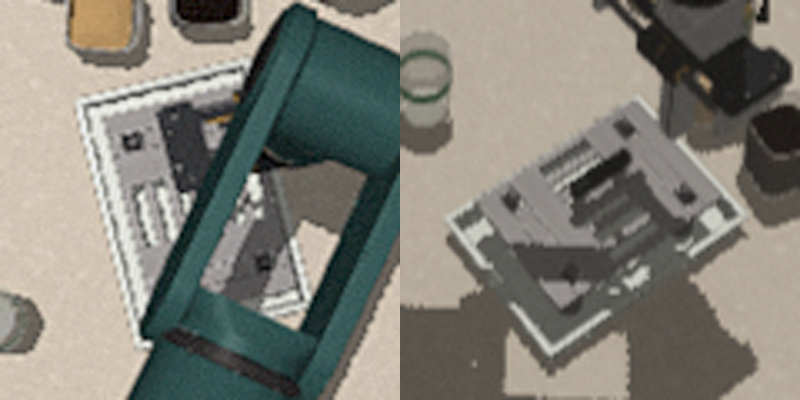

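All four posts stand through their slots (scene (512,200), (622,127), (685,190) and (570,272)). Pressing corner b first.

servo_tool(
  targets=[
    [0.8,-0.4,4,0],
    [0.8,-0.4,7,0],
    [0.8,-0.4,8.8,0],
    [0.8,-0.4,9.3,0],
    [0.8,-0.4,9.3,0],
  ],
)

```text
time: 10.62
tool_pos: [0.5681, -0.2235, 0.0691]
ee_rot: [-3.141, 0.001, -2.909]
wrist_force: [-0.3, -0.3, -0.2]
width: 0.0004
finger_force: 0.0
```

servo_tool(
  targets=[
    [0,0,0.2,0],
    [0,0,0.4,0],
    [0,0,0.6,0],
    [0,0,0.6,0],
  ],
)

```text
time: 11.12
tool_pos: [0.5689, -0.2238, 0.065]
ee_rot: [-3.139, 0.003, -2.909]
wrist_force: [0.5, 1.1, 5.8]
width: 0.0004
finger_force: 2.9
```

servo_tool(
  targets=[
    [0,0,0.2,0],
    [0,0,0.4,0],
    [0,0,0.4,0],
  ],
)

```text
time: 11.5
tool_pos: [0.5697, -0.224, 0.0623]
ee_rot: [-3.138, 0.005, -2.909]
wrist_force: [-0.3, 0.1, 9.3]
width: 0.0007
finger_force: 4.4
```

servo_tool(
  targets=[
    [0,0,0.2,0],
    [0,0,0.3,0],
    [0,0,0.3,0],
  ],
)

```text
time: 11.88
tool_pos: [0.5695, -0.224, 0.0572]
ee_rot: [-3.138, 0.004, -2.909]
wrist_force: [3.6, -1.7, 4.4]
width: 0.0004
finger_force: 2.3
```

servo_tool(
  targets=[
    [0,0,0.2,0],
    [0,0,0.4,0],
    [0,0,0.4,0],
  ],
)

```text
time: 12.25
tool_pos: [0.5685, -0.2239, 0.0543]
ee_rot: [-3.139, 0.002, -2.909]
wrist_force: [-0.4, -0.0, 12.9]
width: 0.0005
finger_force: 6.1
```

servo_tool(
  targets=[
    [0,0,0.2,0],
    [0,0,0.3,0],
    [0,0,0.3,0],
  ],
)

```text
time: 12.62
tool_pos: [0.5686, -0.224, 0.0536]
ee_rot: [-3.139, 0.003, -2.909]
wrist_force: [-3.9, 1.6, 20.0]
width: 0.0007
finger_force: 9.7
```

servo_tool(
  targets=[
    [0,0,-3,0],
    [0,0,-6,0],
    [0,4,-6,0],
    [0,8.8,-6,0],
    [0,8.8,-4,0],
    [0,8.8,-2.3,0],
    [0,8.8,-2,0],
    [0,8.8,-2,0],
  ],
)

```text
time: 13.62
tool_pos: [0.5468, -0.1381, 0.0677]
ee_rot: [3.141, -0.002, -2.91]
wrist_force: [-0.2, -0.7, -0.5]
width: 0.0004
finger_force: 0.0
```

servo_tool(
  targets=[
    [0,0,0.3,0],
    [0,0,0.6,0],
    [0,0,0.9,0],
    [0,0,0.9,0],
  ],
)

```text
time: 14.12
tool_pos: [0.548, -0.138, 0.0607]
ee_rot: [-3.14, 0.002, -2.91]
wrist_force: [0.7, 0.3, 2.1]
width: 0.0006
finger_force: 1.2
```

servo_tool(
  targets=[
    [0,0,0.2,0],
    [0,0,0.4,0],
    [0,0,0.4,0],
  ],
)

```text
time: 14.5
tool_pos: [0.5469, -0.1377, 0.0547]
ee_rot: [3.141, -0.001, -2.91]
wrist_force: [-0.4, 0.5, -0.5]
width: 0.0004
finger_force: 0.1
```

servo_tool(
  targets=[
    [0,0,0.2,0],
    [0,0,0.3,0],
    [0,0,0.3,0],
  ],
)

```text
time: 14.88
tool_pos: [0.5471, -0.1377, 0.0541]
ee_rot: [-3.142, -0.0, -2.909]
wrist_force: [-3.7, 0.7, 8.8]
width: 0.0006
finger_force: 4.3
```

servo_tool(
  targets=[
    [0,0,0.2,0],
    [0,0,0.3,0],
    [0,0,0.3,0],
  ],
)

```text
time: 15.25
tool_pos: [0.5472, -0.1377, 0.0537]
ee_rot: [-3.141, 0.0, -2.909]
wrist_force: [-7.9, 3.1, 19.8]
width: 0.0005
finger_force: 9.3
```

servo_tool(
  targets=[
    [0,0,-3,0],
    [0,0,-5,0],
    [4,0,-5,0],
    [8.4,0,-5,0],
    [8.4,0,-4,0],
    [8.4,0,-2.5,0],
    [8.4,0,-2.5,0],
  ],
)

```text
time: 16.12
tool_pos: [0.4651, -0.1562, 0.0722]
ee_rot: [3.139, -0.003, -2.909]
wrist_force: [-0.1, -0.3, 0.2]
width: 0.0002
finger_force: 0.0
```

servo_tool(
  targets=[
    [0,0,0.3,0],
    [0,0,0.6,0],
    [0,0,0.9,0],
    [0,0,0.9,0],
  ],
)

```text
time: 16.62
tool_pos: [0.4655, -0.1569, 0.0652]
ee_rot: [3.141, -0.0, -2.909]
wrist_force: [-0.0, -0.0, -0.2]
width: 0.0004
finger_force: 0.0
```

servo_tool(
  targets=[
    [0,0,0.2,0],
    [0,0,0.4,0],
    [0,0,0.4,0],
  ],
)

```text
time: 17.0
tool_pos: [0.4657, -0.1571, 0.0618]
ee_rot: [-3.141, 0.0, -2.909]
wrist_force: [0.4, -0.6, 1.2]
width: 0.0006
finger_force: 0.7
```

servo_tool(
  targets=[
    [0,0,0.2,0],
    [0,0,0.4,0],
    [0,0,0.4,0],
  ],
)

```text
time: 17.38
tool_pos: [0.4655, -0.1571, 0.0594]
ee_rot: [-3.141, -0.0, -2.909]
wrist_force: [-4.4, 2.4, 10.0]
width: 0.0004
finger_force: 5.1
```

servo_tool(
  targets=[
    [0,0,0.2,0],
    [0,0,0.3,0],
    [0,0,0.3,0],
  ],
)

```text
time: 17.75
tool_pos: [0.4655, -0.1572, 0.0564]
ee_rot: [-3.141, 0.0, -2.909]
wrist_force: [-3.7, 0.7, 10.1]
width: 0.0008
finger_force: 4.8
```

servo_tool(
  targets=[
    [0,0,0.2,0],
    [0,0,0.3,0],
    [0,0,0.3,0],
  ],
)

```text
time: 18.12
tool_pos: [0.4654, -0.1571, 0.0528]
ee_rot: [-3.141, -0.0, -2.909]
wrist_force: [-2.8, 1.3, 8.0]
width: 0.0004
finger_force: 3.8
```

servo_tool(
  targets=[
    [0,0,0.2,0],
    [0,0,0.3,0],
    [0,0,0.3,0],
  ],
)

```text
time: 18.5
tool_pos: [0.4657, -0.1572, 0.0502]
ee_rot: [-3.141, 0.0, -2.909]
wrist_force: [-3.0, 0.5, 8.9]
width: 0.0007
finger_force: 4.7
```

servo_tool(
  targets=[
    [0,0,0.1,0],
    [0,0,0.2,0],
    [0,0,0.2,0],
  ],
)

```text
time: 18.88
tool_pos: [0.4658, -0.1572, 0.0501]
ee_rot: [-3.141, 0.001, -2.909]
wrist_force: [-7.5, 2.5, 20.1]
width: 0.0004
finger_force: 9.2
```

servo_tool(
  targets=[
    [0,0,-3,0],
    [0,0,-6,0],
    [0,-4,-6,0],
    [0,-8.8,-6,0],
    [0,-8.8,-4,0],
    [0,-8.8,-2,0],
    [0,-8.8,-1.5,0],
    [0,-8.8,-1.5,0],
  ],
)

```text
time: 19.88
tool_pos: [0.4857, -0.2425, 0.0612]
ee_rot: [3.141, -0.0, -2.909]
wrist_force: [-0.0, 0.5, 0.7]
width: 0.0003
finger_force: 0.0
```

servo_tool(
  targets=[
    [0,0,0.2,0],
    [0,0,0.4,0],
    [0,0,0.4,0],
  ],
)

```text
time: 20.25
tool_pos: [0.486, -0.2426, 0.0577]
ee_rot: [-3.141, 0.0, -2.909]
wrist_force: [0.7, 0.3, 0.3]
width: 0.0011
finger_force: 0.0
```

servo_tool(
  targets=[
    [0,0,0.2,0],
    [0,0,0.4,0],
    [0,0,0.4,0],
  ],
)

```text
time: 20.62
tool_pos: [0.4856, -0.2425, 0.0531]
ee_rot: [3.141, -0.0, -2.909]
wrist_force: [0.2, 0.1, 0.8]
width: 0.0007
finger_force: 0.0
```

servo_tool(
  targets=[
    [0,0,0.2,0],
    [0,0,0.3,0],
    [0,0,0.3,0],
  ],
)

```text
time: 21.0
tool_pos: [0.4858, -0.2426, 0.0504]
ee_rot: [3.141, 0.0, -2.909]
wrist_force: [0.4, -0.2, 0.2]
width: 0.0005
finger_force: 0.0
```

servo_tool(
  targets=[
    [0,0,0.2,0],
    [0,0,0.4,0],
    [0,0,0.4,0],
  ],
)

```text
time: 21.38
tool_pos: [0.486, -0.2427, 0.0501]
ee_rot: [-3.141, 0.001, -2.909]
wrist_force: [-6.8, 3.8, 15.8]
width: 0.0008
finger_force: 7.8
```

servo_tool(
  targets=[
    [0,0,0.05,0],
    [0,0,0.1,0],
    [0,0,0.1,0],
  ],
)

```text
time: 21.75
tool_pos: [0.486, -0.2427, 0.0501]
ee_rot: [-3.141, 0.001, -2.909]
wrist_force: [-7.7, 4.9, 19.3]
width: 0.0003
finger_force: 9.7
```

c and d are at shoulder height. Now re-checking b and a.

servo_tool(
  targets=[
    [0,0,-3,0],
    [0,0,-5,0],
    [-4,0,-5,0],
    [-8.4,0,-5,0],
    [-8.4,0,-3,0],
    [-8.4,0,-1,0],
    [-8.4,0,-0.5,0],
    [-8.4,0,-0.5,0],
  ],
)

```text
time: 22.75
tool_pos: [0.5676, -0.2233, 0.0507]
ee_rot: [3.142, 0.0, -2.909]
wrist_force: [0.3, 0.3, -0.2]
width: 0.0003
finger_force: 0.0
```

servo_tool(
  targets=[
    [0,0,0.2,0],
    [0,0,0.45,0],
    [0,0,0.45,0],
  ],
)

```text
time: 23.12
tool_pos: [0.5679, -0.2235, 0.0502]
ee_rot: [-3.14, 0.002, -2.909]
wrist_force: [-6.4, 2.7, 14.5]
width: 0.0005
finger_force: 7.2
```

servo_tool(
  targets=[
    [0,0,-3,0],
    [0,0,-6,0],
    [0,4,-6,0],
    [0,8.8,-6,0],
    [0,8.8,-4,0],
    [0,8.8,-2,0],
    [0,8.8,-0.5,0],
    [0,8.8,-0.5,0],
  ],
)

```text
time: 24.12
tool_pos: [0.5475, -0.1379, 0.0509]
ee_rot: [-3.142, 0.0, -2.91]
wrist_force: [0.2, 0.3, 0.5]
width: 0.0006
finger_force: 0.0
```

servo_tool(
  targets=[
    [0,0,0.2,0],
    [0,0,0.5,0],
    [0,0,0.5,0],
  ],
)

```text
time: 24.5
tool_pos: [0.5478, -0.138, 0.0501]
ee_rot: [-3.141, 0.001, -2.91]
wrist_force: [-6.1, 3.0, 16.8]
width: 0.0007
finger_force: 8.3
```

servo_tool(
  targets=[
    [0,0,-3,0],
    [0,0,-8,0],
    [0,0,-14,0],
    [0,5,-18,0],
    [0,10,-18,0],
    [0,15,-18,0],
    [0,20,-18,0],
    [0,20,-18,0],
  ],
)

```text
time: 25.5
tool_pos: [0.5007, 0.0596, 0.2263]
ee_rot: [3.141, 0.001, -2.905]
wrist_force: [1.2, -1.4, 0.5]
width: 0.0001
finger_force: 0.0
```

```bash
python3 - <<'E'
from h import *
a=snapshot("top")[165:285,330:450];b=snapshot("scene")[220:320,270:390]
cv2.imwrite("pics/g6.png",np.hstack([cv2.resize(a,(400,400),interpolation=2),cv2.resize(b,(400,400),interpolation=2)]))
E
```

```text
(no output)
```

View pics/g6.png

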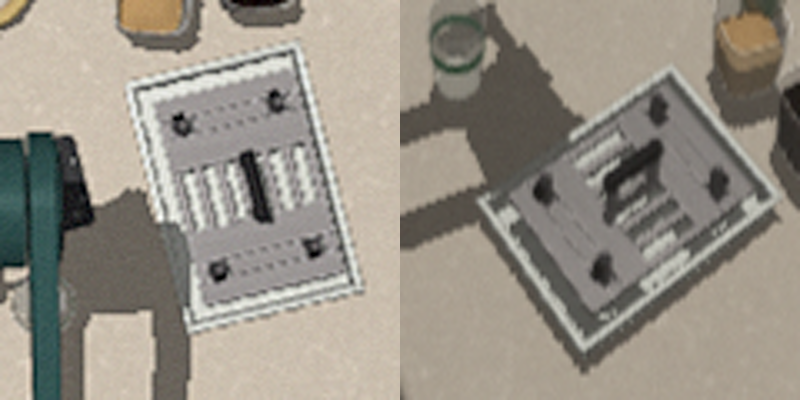

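The grille sits level and centred in the tray. All four posts and their black barbs show above the steel (top view (183,124), (277,101), (219,270) and (316,246)). The glass is standing. Handing in.

```bash
python3 -c "
from bench import *
print(close_job())"
```

```text
the job is handed in; nothing more can be done
None
```

I set the grille on the posts and pressed all four corners until they stopped at shoulder height (about 36 mm); the last picture shows it level with the barbs over the steel, the glass was not touched and the arm stayed clear of the jug, and I handed the job in at about 25.6 s; no verdict came back.

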